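# Pack up a bench rest, pressing each plate flat

## Robot

A 7-joint arm with a two-finger parallel gripper is mounted at the origin on the work surface. World frame = base frame: x ahead of the robot, y to its left, z up, the work surface at z = 0. Lengths are in mm, angles in rad, forces in N, time in s.
With the tool pointing down it reaches from about 425 to 825 mm from the base axis. Payload 3.6 kg.
Tool frame: the origin (TCP) lies on the front face of the gripper's body, between the roots of the fingers; the fingertips stand 73 mm ahead of it and the grasp point (between the pads) lies 54 mm ahead of it; z points along the fingers, y is the line along which they close (so a half turn about z gives the same grasp; the last joint's range is limited). The gripper opens to 85 mm and grips with 20 to 120 N. Pads are 22 mm wide; open, the fingers measure 114 mm over their backs; the gripper's body (76 mm by 85 mm) begins 54 mm behind the grasp point. The pads swing forward as they close: fully open they stand 13 mm farther back than shut.
Start: joints at [-1.155, 0.615, -0.013, 1.423, 0.008, 1.103, -0.04], TCP at [277.887, 587.577, 303.897] pointing down, gripper open.
Joint ranges: [-3.12, 3.12], [-0.3, 2.06], [-1.34, 1.32], [0.26, 2.42], [-1.36, 4.5], [0.01, 1.98], [-2.84, 2.84]. Speed limits (rad/s): [2.79, 2.79, 3.14, 3.14, 3.14, 3.14, 3.14].

## Interface

Orientations are given as a unit quaternion [x, y, z, w].
In Python, from cell import r, vision gives the robot as it stands.
- The arm moves only by the tool apply_moves, never from a script. Its argument "commands" is one flat list of numbers, 7 for each row, row after row: the shift along the tool's x, y, z normalised to -1 to 1, where 1 is 60 mm, then the turn, a rotation vector about the tool's x, y, z normalised to -1 to 1, where 1 is 10 degrees, then the opening, from 0 (shut) to 1 (fully open). In form: [dx, dy, dz, ax, ay, az, claw, dx, dy, dz, ax, ay, az, claw, ...]. A call has 1 to 5 rows; each row shifts and turns the commanded pose from where the row before left it, along the tool's axes as they then stand; what a row does not reach is not made up. A row lasts 1/8 s, in which the tool goes at most 62.5 mm and 10.7 degrees, less where a joint would pass 70% of its speed; a pose out of reach is approached as far as the arm can. A call with a number of a shift or a turn outside -1 to 1 is refused whole. A call with a gripper value outside its range is refused whole. The fingers move at their own pace and stop on an object; "force" is the grip in N (left out, the last holds). Time passes only in rows, so rows that do not move let the fingers close. It gives the time, the measured TCP pose, the force, the opening and the grip force at its end, in the units of the state.
- r.get_state(): the state, without advancing time (a new reading comes with each control period).
- vision.capture(name): name is "scene" or "top"; returns a dict with "frame" (384x512x3 uint8, red, green, blue), "range_z" (384x512 float32, mm along the optical axis (not along the pixel's ray), 0 where there is no reading), "vertical_fov" (degrees; the focal length in pixels is half the picture's height over the tangent of half this angle, whatever the lens; pixels are square), "cx", "cy" (the principal point, pixels), "position" and "orientation" of the camera in the world. Camera axes: x right, y down, z forward; pixel columns grow to the right and rows downward; lengths in mm; the calibration is good to about 2 mm. A picture is of the moment at which its call begins.
- r.sign_off(): hands the job in; it is judged then, once.
The state is a dict: "time": time; "qpos": joint angles; "joint_vel": joint speeds; "joint_efforts": joint torques, N m; "ee_pos": TCP position; "eef_rot": TCP orientation; "ft_force": force on the tool from outside, world axes, zero at the start; "ft_torque": the same for the moment, N m; "gripper_width": finger opening in mm; "finger_force": force on a finger pad.
Only numpy, scipy, OpenCV 4.12 (cv2) and the standard library are available. Lean on these libraries where they do the work, as an engineer would, in place of code of your own. Each camera call takes 0.05 s, during which the arm holds its last target. There are 200 camera calls.

## Task

One of the two steel bench rests is already packed up with a long and a short plywood plate; pack the bare one the same way, so that a beam can lie level across both. Lay the long plate flat on the bare head, centred and lengthways along it, let go, and press down lightly on its top with the fingertips for a moment to feel that it lies flat; only then lay the short plate centred and lengthways on the long one, let go, and press it down lightly in the same way. Set the plates down without dropping or slamming them; the square and round offcuts are not needed.

Things in the scene. Friction and masses are not known exactly. Their poses are not given: they have to be found in the camera images.
- rest_top (a point): Centre of the flat top face of the bare bench rest, which is fixed to the bench: a dark steel head 140 x 90 mm, 12 mm thick, on a short column, its top 50 mm above the bench. Its x axis runs along the 140 mm side, z up. A second, similar rest stands about 0.4 m to one side; it already carries two plates (its top is 82 mm above the bench) and is left as it is.
- long_centre (a point): Centre (half-way up) of the loose long plywood plate, 120 x 60 x 16 mm, lying flat on the bench at the start. x runs along its 120 mm side, y along the 60 mm side, z up. Its neighbours in the row are loose offcuts of the same plywood and thickness, one 60 mm square and one round, 62 mm across.
- short_centre (a point): Centre (half-way up) of the loose short plywood plate, 80 x 45 x 16 mm, lying flat on the bench at the start in the same row. x runs along its 80 mm side, y along the 45 mm side, z up.
Things that resemble listed ones, but are neither listed nor needed, are in the scene too. Leave any yellow look-alike of the part that bears long_centre alone.

How it is judged (in metres and radians):
On the way, in this order (a step that is already met when the one before it is completed fails the run):
1. the long plate lies flat, centred and lengthways on the bare rest, let go (horizontal distance between long_centre and rest_top below 0.02 m and z of long_centre in the frame of rest_top between 0.004 and 0.012 m and angle between long_centre's own z axis and vertical below 0.07 rad and angle between the x axis of long_centre and the x axis of rest_top, either way round below 0.21 rad and contact force between the fingers and long_plate below 0.05 N and linear speed of long_plate below 0.02 m/s), for 0.2 s.
2. the fingertips press the long plate down on the rest (more than 2 N) while it lies flat (horizontal distance between long_centre and rest_top below 0.02 m and z of long_centre in the frame of rest_top between 0.004 and 0.012 m and angle between long_centre's own z axis and vertical below 0.07 rad and angle between the x axis of long_centre and the x axis of rest_top, either way round below 0.21 rad and contact force between the fingers and long_plate above 2 N and contact force between long_plate and rest above 2.5 N), for 0.15 s.
3. the short plate lies flat, centred and lengthways on the long plate, let go (horizontal distance between long_centre and rest_top below 0.02 m and z of long_centre in the frame of rest_top between 0.004 and 0.012 m and angle between each of long_centre, short_centre's own z axis and vertical below 0.07 rad and angle between the x axis of long_centre and the x axis of rest_top, either way round below 0.21 rad and horizontal distance between short_centre and long_centre below 0.02 m and z of short_centre in the frame of long_centre between 0.012 and 0.02 m and angle between the x axis of short_centre and the x axis of long_centre, either way round below 0.21 rad and contact force between the fingers and short_plate below 0.05 N and linear speed of short_plate below 0.02 m/s), for 0.2 s.
4. the fingertips press the short plate down on the long one (more than 2 N) while both lie flat (horizontal distance between long_centre and rest_top below 0.02 m and z of long_centre in the frame of rest_top between 0.004 and 0.012 m and angle between each of long_centre, short_centre's own z axis and vertical below 0.07 rad and angle between the x axis of long_centre and the x axis of rest_top, either way round below 0.21 rad and horizontal distance between short_centre and long_centre below 0.02 m and z of short_centre in the frame of long_centre between 0.012 and 0.02 m and angle between the x axis of short_centre and the x axis of long_centre, either way round below 0.21 rad and contact force between the fingers and short_plate above 2 N and contact force between short_plate and long_plate above 2.5 N), for 0.15 s.
At the end, for the whole second after the job is handed in: The long plate lies flat (within 4 degrees) on the bare rest, centred within 20 mm and lengthways within 12 degrees; the short plate lies flat on it, centred on it within 20 mm and lengthways within 12 degrees; both are released and at rest (all of step 3 and contact force between the fingers and long_plate below 0.05 N and linear speed of long_plate below 0.02 m/s); the robot touches nothing.
It fails at once if a plate is slammed, dropped or pressed with more than 60 N (contact force between long_plate and rest above 60 N or contact force between short_plate and long_plate above 60 N).
It also fails if it takes over 69 s, if anything falls off the work surface, if the arm or the gripper's body presses on something with over 40 N, if the wrist force passes 120 N, or if a joint passes its speed limit or range.

## Working session

There is one attempt and no reset: what is moved stays moved. The work goes in short steps, Python scripts to look and compute and a tool call to move; the robot and the scene stay as the last step left them, time stands still between calls to the robot, and variables do not carry over. Pictures are saved under pics/ and viewed, at most 10 in all, crops included, and the job is handed in when it is done.

Besides the shell and the picture viewer there is one more tool, called after "Call:" as name(argument=value, ...), one argument or row to a line, values as JSON. apply_moves: Moves the arm, as the interface text tells. Its arguments: {"type":"object","properties":{"commands":{"type":"array","items":{"type":"number","minimum":-1,"maximum":1}},"force":{"type":"number"}},"required":["commands"]}

```bash
ls; mkdir -p pics; cat > h.py <<'E'
import numpy as np, cv2
from cell import r, vision
from scipy.spatial.transform import Rotation as R
def cap(n):
    c=vision.capture(n); h=c["frame"].shape[0]
    c["f"]=h/2/np.tan(np.radians(c["vertical_fov"])/2)
    c["R"]=R.from_quat(c["orientation"]).as_matrix(); c["p"]=np.array(c["position"],float); return c
def ray(c,u,v,z):
    d=c["R"]@np.array([(u-c["cx"])/c["f"],(v-c["cy"])/c["f"],1.]); return c["p"]+d*(z-c["p"][2])/d[2]
def cloud(c):
    v,u=np.mgrid[0:384,0:512]; Z=c["range_z"]
    P=np.stack([(u-c["cx"])/c["f"]*Z,(v-c["cy"])/c["f"]*Z,Z],-1)@c["R"].T+c["p"]; P[Z==0]=np.nan; return P
E
python3 - <<'E'
from h import *
s=r.get_state(); print(s)
for n in("top","scene"):
    c=cap(n); print(n,c["p"],c["R"].round(3).tolist(),c["f"],c["cx"],c["cy"],(c["range_z"]>0).mean())
    np.savez(f"{n}0.npz",**{k:v for k,v in c.items()})
    cv2.imwrite(f"pics/{n}0.png",c["frame"][...,::-1])
E
```

```text
pics
{'time': 0.0, 'qpos': array([-1.15551978,  0.61590564, -0.01260863,  1.42493205,  0.00809059,
        1.10334662, -0.040391  ]), 'joint_vel': array([ 2.51445733e-04, -1.40256284e-03, -1.97806824e-03,  5.29118265e-04,
       -1.20611726e-04,  1.53817168e-03,  5.15838512e-08]), 'joint_efforts': array([-2.22420786e-04, -4.69210804e+01,  2.58530667e-01, -1.71037710e+01,
        9.85933497e-03,  9.64973326e-03, -1.20003386e-05]), 'ee_pos': array([277.64834838, 587.07672831, 302.73572284]), 'eef_rot': array([ 2.19064423e-01,  9.75709569e-01, -1.24339385e-03, -2.62696641e-04]), 'ft_force': array([-0.60432797,  0.35752688,  0.12215068]), 'ft_torque': array([-0.04381694, -0.01849669,  0.00626705]), 'finger_force': 0.0, 'gripper_width': 85.27299038800021}
top [ 293.32056798 -201.12305063 1030.67070166] [[-0.004, -0.983, 0.182], [-1.0, 0.001, -0.013], [0.012, -0.182, -0.983]] 353.80332631887586 262.0961870164665 189.75190561561823 0.9959157307942709
scene [1048.05664351  344.25687725 1201.08484024] [[-0.667, 0.614, -0.422], [0.745, 0.536, -0.396], [-0.017, -0.579, -0.815]] 399.27492256395885 260.882053831049 186.9279379390729 0.9959259033203125
```

View pics/top0.png

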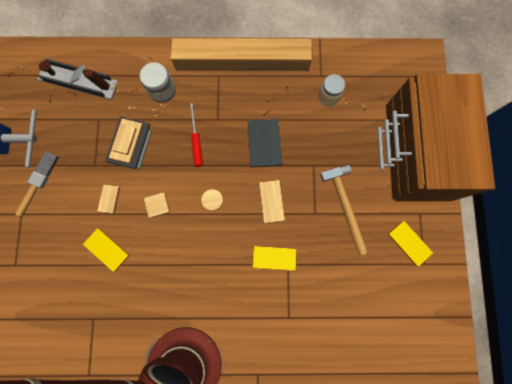

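View pics/scene0.png

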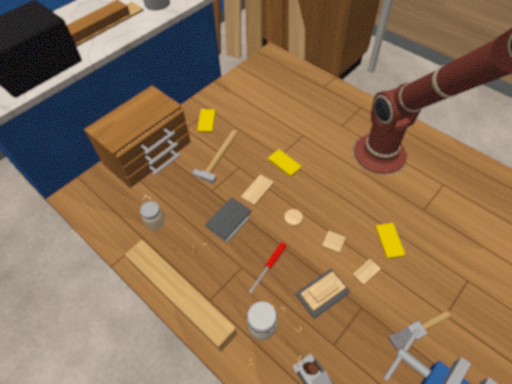

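Top view: the bare dark rest is at (265,143) and the packed rest at (129,142). The row runs short plate (108,199), square (156,205), round (212,200), long plate (271,201). Yellow look-alikes are at (105,250), (274,258) and (411,243). The scene view shows the same things: long (257,189), short (367,271), rest (229,219).

Candidates for the long plate:
- pale plate at top (271,201), which I choose
- yellow plates at (274,258), (105,250) and (411,243)
- the upper plate on the packed rest (129,142)
- beam (241,53)

Candidates for the short plate:
- pale (108,199), which I choose
- square (156,205)

```bash
cat > meas.py <<'E'
from h import *
def rect(c,seed,tol=None,dark=False):
    # segment around the seed by colour: flood fill in Lab
    im=cv2.cvtColor(c["frame"],cv2.COLOR_RGB2LAB)
    m=np.zeros((386,514),np.uint8)
    t=tol or (22,9,12)
    cv2.floodFill(im.copy(),m,seed,0,t,t,cv2.FLOODFILL_FIXED_RANGE|cv2.FLOODFILL_MASK_ONLY|(255<<8)|4)
    m=cv2.morphologyEx(m[1:-1,1:-1],cv2.MORPH_CLOSE,np.ones((3,3)))
    k=max(cv2.findContours(m,cv2.RETR_EXTERNAL,cv2.CHAIN_APPROX_NONE)[0],key=cv2.contourArea)
    return m,k
def top(c,seed,z,tol=None):
    m,k=rect(c,seed,tol)
    w=np.array([ray(c,u,v,z)[:2] for u,v in k[:,0,:]],np.float32)
    (x,y),(a,b),_=cv2.minAreaRect(w); bx=cv2.boxPoints(cv2.minAreaRect(w))
    e=[bx[1]-bx[0],bx[2]-bx[1]]; e=max(e,key=np.linalg.norm); ang=np.degrees(np.arctan2(e[1],e[0]))%180
    P=cloud(c)[cv2.erode(m,np.ones((5,5)))>0]
    M=cv2.moments(m,True); uv=(M["m10"]/M["m00"],M["m01"]/M["m00"])
    return dict(xy=np.round([x,y],1),size=sorted([round(float(a)),round(float(b))]),ang=round(float(ang),1),depthz=np.round(np.nanpercentile(P[:,2],[10,50,90]),1),uv=uv)
def tri(c1,u1,c2,u2):
    A=[];B=[]
    for c,(u,v) in((c1,u1),(c2,u2)):
        d=c["R"]@np.array([(u-c["cx"])/c["f"],(v-c["cy"])/c["f"],1.]); d/=np.linalg.norm(d)
        Q=np.eye(3)-np.outer(d,d); A.append(Q);B.append(Q@c["p"])
    return np.linalg.solve(A[0]+A[1],B[0]+B[1]).round(1)
E
python3 - <<'E'
from meas import *
T={k:v for k,v in np.load("top0.npz").items()}; S={k:v for k,v in np.load("scene0.npz").items()}
T["f"]=float(T["f"]);S["f"]=float(S["f"])
for n,a,b,z in(("long",(271,201),(257,189),16),("short",(108,199),(367,271),16),("rest",(265,143),(229,219),50)):
    t=top(T,a,z);s=top(S,b,z); print(n,"\n ",t,"\n ",s,"\n  tri",tri(T,t["uv"],S,s["uv"]))
P=cloud(T); print("hammer/screwdriver/packed z",[P[v-3:v+4,u-3:u+4,2].max().round() for u,v in((335,173),(197,150),(127,140),(360,240),(332,90))])
crop=cv2.resize(T["frame"][110:290,80:320],None,fx=3.3,fy=3.3,interpolation=cv2.INTER_CUBIC); cv2.imwrite("pics/crop0.png",crop[...,::-1])
E
```

```text
long 
  {'xy': array([ 449.1, -241.8]), 'size': [58, 118], 'ang': 6.7, 'depthz': array([14.4, 16.8, 19.1]), 'uv': (271.4835025380711, 200.8464467005076)} 
  {'xy': array([ 448.6, -238.1]), 'size': [58, 119], 'ang': 7.0, 'depthz': array([13. , 16.2, 19.2]), 'uv': (256.6404761904762, 188.7904761904762)} 
  tri [ 448.6 -240.7   11.4]
short 
  {'xy': array([457.1, 232.7]), 'size': [41, 78], 'ang': 172.1, 'depthz': array([14.2, 16.4, 19.2]), 'uv': (107.36482939632546, 198.3202099737533)} 
  {'xy': array([456. , 235.7]), 'size': [43, 79], 'ang': 171.3, 'depthz': array([12.2, 15.7, 18.4]), 'uv': (366.38291139240505, 271.04430379746833)} 
  tri [456.8 234.9  12.9]
rest 
  {'xy': array([ 614.9, -220.2]), 'size': [90, 141], 'ang': 3.6, 'depthz': array([48.7, 51.1, 53.3]), 'uv': (264.0084447572132, 142.22026741731176)} 
  {'xy': array([ 619.4, -213.7]), 'size': [94, 143], 'ang': 4.1, 'depthz': array([46.7, 49.9, 52.8]), 'uv': (227.67638190954773, 218.34472361809046)} 
  tri [ 617.7 -219.2   38.8]
hammer/screwdriver/packed z [np.float64(32.0), np.float64(33.0), np.float64(86.0), np.float64(nan), np.float64(91.0)]
```

View pics/crop0.png

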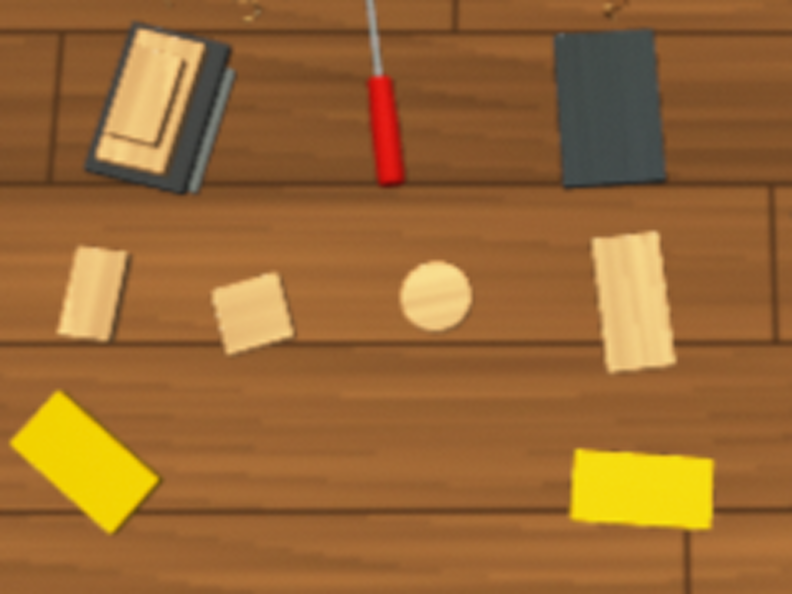

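The crop shows the plain long plate at (632,300), the short at (92,293), the bare rest at (610,108) and the yellow pieces set apart. Sizes (59x118, 42x79, 90x141) and heights (about 16, 16 and 50) fit the text. Next I plan a move to hover over the long plate.

```bash
cat > plan.py <<'E'
from h import *
def Rot(yaw): # tool z down, tool y at world angle yaw (deg)
    a=np.radians(yaw); y=np.array([np.cos(a),np.sin(a),0]); z=np.array([0,0,-1.]); return np.c_[np.cross(y,z),y,z]
def now():
    s=r.get_state(); M=R.from_quat(s["eef_rot"]).as_matrix(); return np.array(s["ee_pos"]),M,np.degrees(np.arctan2(M[1,1],M[0,1])),s
def plan(wps):
    """wps: (x,y,z,yaw,claw,nrows); prints rows, 5 to a call"""
    p,M,yaw,s=now(); p0=p.copy(); rows=[]
    for x,y,z,yw,cl,n in wps:
        q=np.array([x,y,z],float); a=p.copy(); ya=np.degrees(np.arctan2(M[1,1],M[0,1])); d=yw-ya
        if d<-200: d+=360
        if d>200: d-=360
        for i in range(1,n+1):
            t=(M.T@(a+(q-a)*i/n-p)/60).round(2)
            w=(np.degrees(R.from_matrix(M.T@Rot(ya+d*i/n)).as_rotvec())/10).round(2)
            assert abs(t).max()<=1 and abs(w).max()<=1 and np.linalg.norm(t)<1.04,(t,w)
            p=p+M@t*60; M=M@R.from_rotvec(np.radians(w*10)).as_matrix(); rows.append([*(t+0.),*(w+0.),cl])
    for i in range(0,len(rows),5): print(",  ".join(",".join(f"{v:g}" for v in q) for q in rows[i:i+5]))
E
python3 - <<'E'
from plan import *
print(now()[:3])
plan([(500,330,280,20,1,7),(600,-20,260,-35,1,8),(449,-240,200,-83.2,1,7)])
E
```

```text
(array([277.67063099, 587.12552791, 302.86200035]), array([[-9.04024067e-01,  4.27480478e-01, -9.62931621e-04],
       [ 4.27481562e-01,  9.04021678e-01, -2.07824213e-03],
       [-1.78968788e-05, -2.29041642e-03, -9.99997377e-01]]), np.float64(64.6921580396899))
-0.74,-0.33,0.06,-0.01,0,0.64,1,  -0.77,-0.24,0.05,0,0,0.64,1,  -0.8,-0.15,0.05,0,0,0.64,1,  -0.8,-0.07,0.06,0,0,0.63,1,  -0.81,0.02,0.05,0,0,0.64,1
-0.8,0.12,0.06,0,0,0.64,1,  -0.79,0.2,0.05,0,0,0.64,1,  -0.76,-0.05,0.04,0,0,0.69,1,  -0.75,0.03,0.04,0,0,0.68,1,  -0.75,0.13,0.05,0,0,0.69,1
-0.73,0.22,0.04,0,0,0.69,1,  -0.69,0.3,0.04,0,0,0.69,1,  -0.66,0.38,0.04,0,0,0.68,1,  -0.6,0.46,0.05,0,0,0.69,1,  -0.55,0.53,0.04,0,0,0.69,1
-0.63,0.01,0.14,0,0,0.69,1,  -0.63,0.08,0.15,0,0,0.69,1,  -0.62,0.15,0.14,0,0,0.69,1,  -0.59,0.23,0.14,0,0,0.68,1,  -0.56,0.3,0.15,0,0,0.69,1
-0.52,0.37,0.14,0,0,0.69,1,  -0.48,0.42,0.14,0,0,0.69,1
```

Call:
apply_moves(
  commands=[-0.74, -0.33, 0.06, -0.01, 0, 0.64, 1, -0.77, -0.24, 0.05, 0, 0, 0.64, 1, -0.8, -0.15, 0.05, 0, 0, 0.64, 1, -0.8, -0.07, 0.06, 0, 0, 0.63, 1, -0.81, 0.02, 0.05, 0, 0, 0.64, 1],
)

```text
time: 0.72
ee_pos: [437.0, 402.5, 287.0]
eef_rot: [0.48, 0.877, 0.0, -0.0]
ft_force: [0.7, 0.2, -0.4]
gripper_width: 85.9
finger_force: 0.0
```

Call:
apply_moves(
  commands=[-0.8, 0.12, 0.06, 0, 0, 0.64, 1, -0.79, 0.2, 0.05, 0, 0, 0.64, 1, -0.76, -0.05, 0.04, 0, 0, 0.69, 1, -0.75, 0.03, 0.04, 0, 0, 0.68, 1, -0.75, 0.13, 0.05, 0, 0, 0.69, 1],
)

```text
time: 1.35
ee_pos: [537.7, 197.8, 272.5]
eef_rot: [0.712, 0.702, 0.0, -0.0]
ft_force: [0.9, 0.9, -0.8]
gripper_width: 85.2
finger_force: 0.0
```

Call:
apply_moves(
  commands=[-0.73, 0.22, 0.04, 0, 0, 0.69, 1, -0.69, 0.3, 0.04, 0, 0, 0.69, 1, -0.66, 0.38, 0.04, 0, 0, 0.68, 1, -0.6, 0.46, 0.05, 0, 0, 0.69, 1, -0.55, 0.53, 0.04, 0, 0, 0.69, 1],
)

```text
time: 1.98
ee_pos: [600.4, -20.9, 259.5]
eef_rot: [0.888, 0.46, 0.0, -0.001]
ft_force: [-0.4, -0.6, -0.8]
gripper_width: 85.5
finger_force: 0.0
```

Call:
apply_moves(
  commands=[-0.63, 0.01, 0.14, 0, 0, 0.69, 1, -0.63, 0.08, 0.15, 0, 0, 0.69, 1, -0.62, 0.15, 0.14, 0, 0, 0.69, 1, -0.59, 0.23, 0.14, 0, 0, 0.68, 1, -0.56, 0.3, 0.15, 0, 0, 0.69, 1],
)

```text
time: 2.6
ee_pos: [491.6, -177.1, 216.0]
eef_rot: [0.984, 0.177, 0.0, -0.001]
ft_force: [0.7, 0.4, -0.0]
gripper_width: 85.4
finger_force: 0.0
```

Call:
apply_moves(
  commands=[-0.52, 0.37, 0.14, 0, 0, 0.69, 1, -0.48, 0.42, 0.14, 0, 0, 0.69, 1, 0, 0, 0, 0, 0, 0, 0.88],
)

```text
time: 2.98
ee_pos: [446.4, -242.2, 199.2]
eef_rot: [0.998, 0.056, -0.001, -0.0]
ft_force: [1.9, 1.2, -0.3]
gripper_width: 75.2
finger_force: 0.0
```

```bash
python3 - <<'E'
from plan import *
print(now()[:3])
c=cap("scene"); P=cloud(c)
p=now()[0]; m=(np.hypot(P[...,0]-p[0],P[...,1]-p[1])<75)&(P[...,2]>45)&(P[...,2]<200)
print("finger z percentiles",np.percentile(P[m][:,2],[0,1,3,10,50]),m.sum())
# lateral profile along tool y
q=P[m]-p; M=now()[1]; t=q@M
for lo in range(-60,61,10):
    s=t[(t[:,1]>=lo)&(t[:,1]<lo+10)]
    if len(s): print(lo,len(s),"tool z max",s[:,2].max().round(1),np.percentile(s[:,2],97).round(1))
v,u=np.where(m); x=c["frame"][max(0,v.min()-40):v.max()+40,max(0,u.min()-50):u.max()+50]
cv2.imwrite("pics/tip.png",cv2.resize(x,None,fx=4,fy=4)[:600,:800,::-1])
E
```

```text
(array([ 446.36198475, -242.16376471,  199.2005743 ]), array([[ 9.93787909e-01,  1.11274248e-01, -1.90615748e-03],
       [ 1.11274993e-01, -9.93789612e-01,  2.89343174e-04],
       [-1.86212306e-03, -4.99653409e-04, -9.99998141e-01]]), np.float64(-83.61122363223724))
finger z percentiles [135.8302497  139.02762441 141.88516998 147.46233012 183.91077664] 198
-60 5 tool z max 39.8 36.4
-50 44 tool z max 57.4 55.5
-40 24 tool z max 57.5 53.6
-30 5 tool z max 4.4 4.1
30 15 tool z max 60.4 60.3
40 41 tool z max 63.4 58.6
50 24 tool z max 51.2 47.2
60 19 tool z max 15.7 15.5
```

View pics/tip.png

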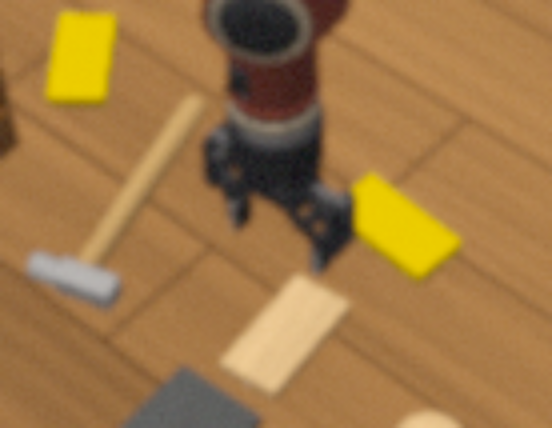

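The tip view shows the open fingers at (235,215) and (320,265), straddling the pale long plate at (285,335). The tips stand about 62 mm ahead of the TCP at this opening, so the plate should be gripped at TCP z of about 70.

```bash
python3 - <<'E'
from plan import *
plan([(449,-240,120,-83.2,.88,3),(449,-240,70,-83.2,.88,3)])
E
```

```text
0.01,0,0.44,-0.01,0,-0.01,0.88,  0,0,0.44,0,0,0,0.88,  0.01,0,0.44,0,0,-0.01,0.88,  0,0,0.28,0,0,0,0.88,  0,0,0.28,0,0,0,0.88
0,0,0.27,0,0,0,0.88
```

Call:
apply_moves(
  commands=[0.01, 0, 0.44, -0.01, 0, -0.01, 0.88, 0, 0, 0.44, 0, 0, 0, 0.88, 0.01, 0, 0.44, 0, 0, -0.01, 0.88, 0, 0, 0.28, 0, 0, 0, 0.88, 0, 0, 0.28, 0, 0, 0, 0.88],
)

```text
time: 3.65
ee_pos: [451.2, -238.5, 86.2]
eef_rot: [0.998, 0.062, 0.001, -0.0]
ft_force: [-0.2, 0.2, -0.3]
gripper_width: 75.1
finger_force: 0.0
```

Call:
apply_moves(
  commands=[0, 0, 0.27, 0, 0, 0, 0.88, 0, 0, 0, 0, 0, 0, 0.88],
)

```text
time: 3.9
ee_pos: [450.2, -238.7, 69.7]
eef_rot: [0.998, 0.061, -0.0, -0.001]
ft_force: [-1.0, -0.3, 0.1]
gripper_width: 75.1
finger_force: 0.0
```

Call:
apply_moves(
  commands=[0, 0, 0, 0, 0, 0, 0.5, 0, 0, 0, 0, 0, 0, 0.5, 0, 0, 0, 0, 0, 0, 0.5, 0, 0, 0, 0, 0, 0, 0.5],
  force=40,
)

```text
time: 4.4
ee_pos: [450.7, -239.5, 71.2]
eef_rot: [0.998, 0.061, 0.001, 0.0]
ft_force: [-0.1, -0.1, 4.2]
gripper_width: 58.9
finger_force: 44.4
```

```bash
python3 - <<'E'
from plan import *
print(now()[3]["ft_force"],now()[0])
plan([(450,-239,100,-83,.5,2),(450,-239,180,-83,.5,2),(617.5,-218,170,-86.1,.5,6),(617.5,-218,135,-86.1,.5,3)])
E
```

```text
[-0.07561831 -0.06453169  4.20066948] [ 450.69232949 -239.52270221   71.21277266]
0,0,-0.24,0.01,-0.01,0,0.5,  -0.01,-0.01,-0.24,0,0,0,0.5,  0,0,-0.67,0,0,0,0.5,  0,0,-0.66,0,0,0,0.5,  0.47,0,0.03,0,0,0.05,0.5
0.47,-0.01,0.02,0,0,0.05,0.5,  0.47,-0.01,0.03,0,0,0.05,0.5,  0.47,-0.01,0.03,0,0,0.06,0.5,  0.46,-0.02,0.03,0,0,0.05,0.5,  0.47,-0.02,0.02,0,0,0.05,0.5
0,0,0.2,0,0,0,0.5,  0,0,0.19,0,0,0,0.5,  0,0,0.2,0,0,0,0.5
```

Call:
apply_moves(
  commands=[0, 0, -0.24, 0.01, -0.01, 0, 0.5, -0.01, -0.01, -0.24, 0, 0, 0, 0.5, 0, 0, -0.67, 0, 0, 0, 0.5, 0, 0, -0.66, 0, 0, 0, 0.5, 0.47, 0, 0.03, 0, 0, 0.05, 0.5],
)

```text
time: 5.03
ee_pos: [477.3, -237.4, 181.7]
eef_rot: [0.999, 0.054, 0.002, 0.001]
ft_force: [0.1, 0.6, -0.6]
gripper_width: 58.8
finger_force: 43.8
```

Call:
apply_moves(
  commands=[0.47, -0.01, 0.02, 0, 0, 0.05, 0.5, 0.47, -0.01, 0.03, 0, 0, 0.05, 0.5, 0.47, -0.01, 0.03, 0, 0, 0.06, 0.5, 0.46, -0.02, 0.03, 0, 0, 0.05, 0.5, 0.47, -0.02, 0.02, 0, 0, 0.05, 0.5],
)

```text
time: 5.65
ee_pos: [617.7, -217.5, 170.3]
eef_rot: [0.999, 0.034, -0.001, -0.001]
ft_force: [0.1, 0.8, 0.4]
gripper_width: 59.0
finger_force: 43.8
```

Call:
apply_moves(
  commands=[0, 0, 0.2, 0, 0, 0, 0.5, 0, 0, 0.19, 0, 0, 0, 0.5, 0, 0, 0.2, 0, 0, 0, 0.5, 0, 0, 0, 0, 0, 0, 0.5],
)

```text
time: 6.15
ee_pos: [615.7, -217.8, 132.8]
eef_rot: [0.999, 0.033, -0.002, -0.001]
ft_force: [-0.7, -0.7, -0.8]
gripper_width: 59.2
finger_force: 43.8
```

```bash
python3 - <<'E'
from plan import *
p,M,y,s=now(); print(p,y,s["ft_force"],s["gripper_width"],M[2])
c=cap("scene"); T=cap("top")
a=cv2.resize(c["frame"][110:260,150:310],(640,600)); cv2.imwrite("pics/hov.png",a[...,::-1])
E
```

```text
[ 615.70432794 -217.79285259  132.76536767] -86.1785100067991 [-0.73153219 -0.70653752 -0.82121215] 59.21623456712149 [-0.00387718 -0.00285142 -0.99998842]
```

View pics/hov.png

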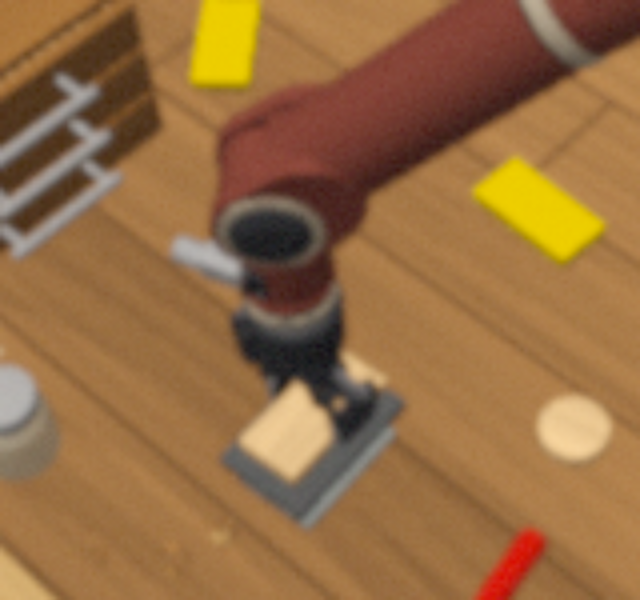

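The plate at (310,430) is gripped over the dark head, level and roughly aligned. I now descend gently until contact.

Call:
apply_moves(
  commands=[0, 0, 0.04, 0, 0, 0, 0.5, 0, 0, 0.03, 0, 0, 0, 0.5, 0, 0, 0.03, 0, 0, 0, 0.5, 0, 0, 0.03, 0, 0, 0, 0.5, 0, 0, 0, 0, 0, 0, 0.5],
)

```text
time: 6.88
ee_pos: [617.0, -217.8, 126.1]
eef_rot: [0.999, 0.034, -0.001, -0.001]
ft_force: [0.1, 0.2, 0.0]
gripper_width: 58.8
finger_force: 43.8
```

Call:
apply_moves(
  commands=[0, 0, 0.02, 0, 0, 0, 0.5, 0, 0, 0.02, 0, 0, 0, 0.5, 0, 0, 0, 0, 0, 0, 0.5],
)

```text
time: 7.25
ee_pos: [617.0, -217.9, 123.8]
eef_rot: [0.999, 0.034, -0.001, -0.001]
ft_force: [0.5, 0.1, -1.0]
gripper_width: 59.0
finger_force: 43.8
```

Call:
apply_moves(
  commands=[0, 0, 0.02, 0, 0, 0, 0.5, 0, 0, 0.01, 0, 0, 0, 0.5, 0, 0, 0, 0, 0, 0, 0.5],
)

```text
time: 7.62
ee_pos: [617.0, -217.9, 122.0]
eef_rot: [0.999, 0.034, -0.001, -0.001]
ft_force: [-0.7, -0.4, -0.4]
gripper_width: 58.8
finger_force: 43.8
```

Call:
apply_moves(
  commands=[0, 0, 0.015, 0, 0, 0, 0.5, 0, 0, 0, 0, 0, 0, 0.5],
)

```text
time: 7.88
ee_pos: [617.1, -217.9, 121.4]
eef_rot: [0.999, 0.034, -0.0, -0.001]
ft_force: [-0.4, -0.1, 1.1]
gripper_width: 59.3
finger_force: 43.9
```

Call:
apply_moves(
  commands=[0, 0, 0.015, 0, 0, 0, 0.5, 0, 0, 0, 0, 0, 0, 0.5],
)

```text
time: 8.12
ee_pos: [617.1, -218.0, 121.3]
eef_rot: [0.999, 0.034, -0.0, -0.001]
ft_force: [-2.3, 0.9, 5.1]
gripper_width: 59.0
finger_force: 44.4
```

Call:
apply_moves(
  commands=[0, 0, 0, 0, 0, 0, 0.8, 0, 0, 0, 0, 0, 0, 0.95, 0, 0, 0, 0, 0, 0, 0.95, 0, 0, -0.2, 0, 0, 0, 0.95, 0, 0, -0.5, 0, 0, 0, 0.95],
)

```text
time: 8.75
ee_pos: [616.5, -217.5, 161.9]
eef_rot: [0.999, 0.034, -0.002, -0.001]
ft_force: [0.7, -0.0, 0.4]
gripper_width: 81.1
finger_force: 0.0
```

Call:
apply_moves(
  commands=[0, 0, -0.5, 0, 0, 0, 0.5, -0.9, 0, -0.3, 0, 0, 0, 0, -1, 0, 0, 0, 0, 0, 0, -1, 0, 0, 0, 0, 0, 0],
)

```text
time: 9.25
ee_pos: [442.0, -230.4, 211.7]
eef_rot: [0.999, 0.034, 0.001, 0.0]
ft_force: [-0.1, -0.9, 0.6]
gripper_width: 7.8
finger_force: 0.0
```

```bash
python3 - <<'E'
from meas import *
s=r.get_state(); print(s["ee_pos"],s["gripper_width"])
for n,z in(("top",66),("scene",66)):
    c=cap(n); P0=np.array([616,-218,z]); d=c["R"].T@(P0-c["p"]); u=d[0]/d[2]*c["f"]+c["cx"]; v=d[1]/d[2]*c["f"]+c["cy"]
    print(n,(u,v),top(c,(int(u),int(v)),z))
    x=c["frame"][int(v)-40:int(v)+40,int(u)-50:int(u)+50]; cv2.imwrite(f"pics/pl_{n}.png",cv2.resize(x,(500,400))[...,::-1])
a=[cv2.imread(f"pics/pl_{n}.png") for n in("top","scene")]; cv2.imwrite("pics/pl.png",cv2.resize(np.hstack(a),(800,320)))
E
```

```text
[ 442.01361333 -230.35716177  211.66527177] 7.826478794135939
top (np.float64(263.4450705564335), np.float64(140.04243974336129)) {'xy': array([ 514.3, -141.5]), 'size': [149, 388], 'ang': 108.8, 'depthz': array([495.3, 571.5, 632.6]), 'uv': (238.19405897658282, 170.26777970511708)}
scene (np.float64(227.26172072851102), np.float64(213.9349171948417)) {'xy': array([ 615.6, -216.6]), 'size': [56, 118], 'ang': 3.7, 'depthz': array([62.9, 66. , 69. ]), 'uv': (227.58846918489067, 214.38568588469184)}
```

View pics/pl.png

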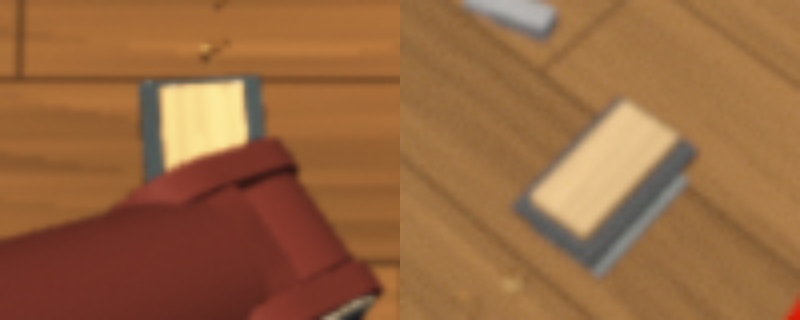

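The top crop shows the plate at (205,120) on the head with near-even margins. The scene crop shows it flat at (610,170), measured (615.6,-216.6), 3.7°, z 66, so it is centred. Next I press it with the fingers shut.

Call:
apply_moves(
  commands=[0.9, 0, 0, 0, 0, 0, 0, 1, 0, 0.2, 0, 0, 0, 0, 1, 0, 0.4, 0, 0, 0, 0, 0, 0, 0.35, 0, 0, 0, 0, 0, 0, 0, 0, 0, 0, 0],
)

```text
time: 9.98
ee_pos: [613.9, -217.7, 152.3]
eef_rot: [0.999, 0.034, -0.003, -0.001]
ft_force: [-1.3, -0.7, 0.5]
gripper_width: -0.3
finger_force: 0.0
```

Call:
apply_moves(
  commands=[0, 0, 0, 0, 0, 0, 0],
)

```text
time: 10.1
ee_pos: [614.3, -219.4, 155.4]
eef_rot: [0.999, 0.033, -0.0, -0.0]
ft_force: [0.2, -0.6, -0.5]
gripper_width: -0.3
finger_force: 0.0
```

Call:
apply_moves(
  commands=[0.03, 0, 0.07, 0, 0, 0, 0, 0, 0, 0.06, 0, 0, 0, 0, 0, 0, 0.06, 0, 0, 0, 0, 0, 0, 0.03, 0, 0, 0, 0, 0, 0, 0, 0, 0, 0, 0],
)

```text
time: 10.72
ee_pos: [616.8, -217.9, 140.7]
eef_rot: [0.999, 0.034, -0.001, -0.001]
ft_force: [0.2, 0.4, -0.0]
gripper_width: 0.1
finger_force: 0.0
```

Call:
apply_moves(
  commands=[0, 0, 0.02, 0, 0, 0, 0, 0, 0, 0, 0, 0, 0, 0],
)

```text
time: 10.98
ee_pos: [616.9, -218.0, 139.6]
eef_rot: [0.999, 0.034, -0.0, -0.001]
ft_force: [0.3, -0.6, 0.9]
gripper_width: 0.2
finger_force: 0.0
```

Call:
apply_moves(
  commands=[0, 0, 0.02, 0, 0, 0, 0, 0, 0, 0, 0, 0, 0, 0],
)

```text
time: 11.22
ee_pos: [617.0, -218.1, 138.9]
eef_rot: [0.999, 0.034, -0.0, -0.001]
ft_force: [-0.1, 0.2, 1.6]
gripper_width: 0.1
finger_force: 1.1
```

Call:
apply_moves(
  commands=[0, 0, 0.015, 0, 0, 0, 0, 0, 0, 0, 0, 0, 0, 0],
)

```text
time: 11.48
ee_pos: [617.0, -218.0, 138.8]
eef_rot: [0.999, 0.034, -0.0, -0.001]
ft_force: [-1.8, 1.1, 6.4]
gripper_width: -0.1
finger_force: 3.3
```

Call:
apply_moves(
  commands=[0, 0, 0.015, 0, 0, 0, 0, 0, 0, 0, 0, 0, 0, 0, 0, 0, 0, 0, 0, 0, 0, 0, 0, 0, 0, 0, 0, 0],
)

```text
time: 11.98
ee_pos: [617.0, -218.1, 138.8]
eef_rot: [0.999, 0.034, 0.0, -0.001]
ft_force: [-3.3, 2.0, 11.0]
gripper_width: -0.2
finger_force: 5.2
```

Call:
apply_moves(
  commands=[0, 0, -0.1, 0, 0, 0, 0, 0, 0, -0.5, 0, 0, 0, 0, 0, 0, -0.7, 0, 0, 0, 0, 0, 0, 0, 0, 0, 0, 1],
)

```text
time: 12.48
ee_pos: [618.5, -219.5, 218.4]
eef_rot: [0.999, 0.034, 0.003, 0.001]
ft_force: [0.5, 0.1, 0.2]
gripper_width: 17.3
finger_force: 0.0
```

```bash
python3 - <<'E'
from plan import *
print(now()[0],now()[2])
plan([(610,-100,230,-91,1,3),(560,80,220,-95,1,4),(456.5,234.5,160,-98.3,1,4),(456.5,234.5,110,-98.3,.72,2),(456.5,234.5,110,-98.3,.72,2)])
E
```

```text
[ 618.46678357 -219.53736273  218.40327414] -86.11389999696117
0,-0.67,-0.07,0.02,-0.03,0.16,1,  -0.02,-0.66,-0.06,0,0,0.17,1,  -0.04,-0.67,-0.06,0,0,0.16,1,  -0.22,-0.75,0.04,0,0,0.1,1,  -0.24,-0.74,0.04,0,0,0.1,1
-0.24,-0.73,0.04,0,0,0.1,1,  -0.27,-0.74,0.04,0,0,0.1,1,  -0.48,-0.6,0.25,0,0,0.08,1,  -0.5,-0.6,0.25,0,0,0.08,1,  -0.5,-0.59,0.25,0,0,0.09,1
-0.51,-0.58,0.25,0,0,0.08,1,  0,0,0.42,0,0,0,0.72,  0,0,0.42,0,0,0,0.72,  0,0,0,0,0,0,0.72,  0,0,0,0,0,0,0.72
```

Call:
apply_moves(
  commands=[0, -0.67, -0.07, 0.02, -0.03, 0.16, 1, -0.02, -0.66, -0.06, 0, 0, 0.17, 1, -0.04, -0.67, -0.06, 0, 0, 0.16, 1, -0.22, -0.75, 0.04, 0, 0, 0.1, 1, -0.24, -0.74, 0.04, 0, 0, 0.1, 1],
)

```text
time: 13.1
ee_pos: [582.7, -6.4, 221.1]
eef_rot: [1.0, -0.026, -0.004, -0.002]
ft_force: [0.4, 0.1, -0.5]
gripper_width: 85.1
finger_force: 0.0
```

Call:
apply_moves(
  commands=[-0.24, -0.73, 0.04, 0, 0, 0.1, 1, -0.27, -0.74, 0.04, 0, 0, 0.1, 1, -0.48, -0.6, 0.25, 0, 0, 0.08, 1, -0.5, -0.6, 0.25, 0, 0, 0.08, 1, -0.5, -0.59, 0.25, 0, 0, 0.09, 1],
)

```text
time: 13.72
ee_pos: [479.1, 199.2, 172.8]
eef_rot: [0.998, -0.066, -0.004, -0.002]
ft_force: [0.3, 0.7, -0.1]
gripper_width: 85.4
finger_force: 0.0
```

Call:
apply_moves(
  commands=[-0.51, -0.58, 0.25, 0, 0, 0.08, 1, 0, 0, 0.42, 0, 0, 0, 0.72, 0, 0, 0.42, 0, 0, 0, 0.72, 0, 0, 0, 0, 0, 0, 0.72, 0, 0, 0, 0, 0, 0, 0.72],
)

```text
time: 14.35
ee_pos: [454.7, 236.3, 109.3]
eef_rot: [0.997, -0.073, -0.003, -0.002]
ft_force: [-0.3, -0.1, 0.4]
gripper_width: 61.3
finger_force: 0.0
```

```bash
python3 - <<'E'
from plan import *
print(now()[0],now()[2])
plan([(456.5,234.5,74,-98.3,.72,4)])
c=cap("scene"); cv2.imwrite("pics/sh.png",cv2.resize(c["frame"][190:320,290:450],(640,520))[...,::-1])
E
```

```text
[454.65673572 236.31290521 109.2888967 ] -98.3466664246263
0.01,0.01,0.15,-0.02,0.04,0,0.72,  0.01,0,0.14,0,0,0,0.72,  0.01,0.01,0.15,0,0,0,0.72,  0.01,0.01,0.15,0,0,0,0.72
```

View pics/sh.png

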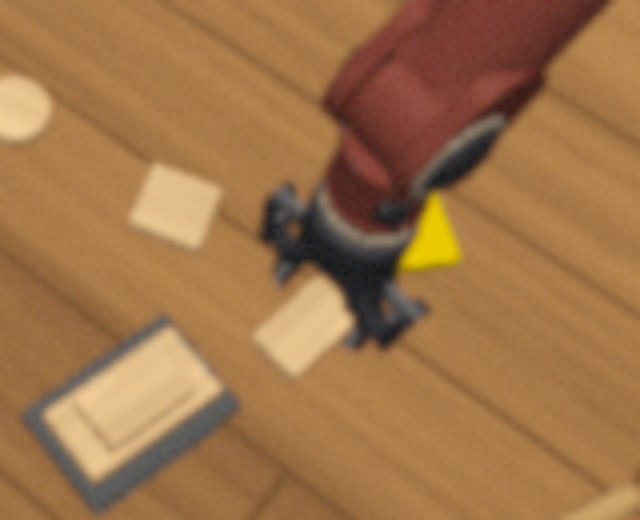

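The fingers at (285,260) and (360,335) straddle the short plate at (305,325). Nothing else is near, so I go down and grip.

Call:
apply_moves(
  commands=[0.01, 0.01, 0.15, -0.02, 0.04, 0, 0.72, 0.01, 0, 0.14, 0, 0, 0, 0.72, 0.01, 0.01, 0.15, 0, 0, 0, 0.72, 0, 0, 0.15, 0, 0, 0, 0.72, 0, 0, 0, 0, 0, 0, 0.72],
)

```text
time: 15.02
ee_pos: [455.5, 235.0, 72.8]
eef_rot: [0.997, -0.073, -0.001, 0.0]
ft_force: [-0.5, -0.1, 0.3]
gripper_width: 61.5
finger_force: 0.0
```

Call:
apply_moves(
  commands=[0, 0, 0, 0, 0, 0, 0.35, 0, 0, 0, 0, 0, 0, 0.35, 0, 0, 0, 0, 0, 0, 0.35, 0, 0, 0, 0, 0, 0, 0.35],
  force=40,
)

```text
time: 15.52
ee_pos: [456.0, 235.3, 73.8]
eef_rot: [0.997, -0.072, 0.0, -0.0]
ft_force: [0.2, -0.2, 1.1]
gripper_width: 43.9
finger_force: 42.5
```

```bash
python3 - <<'E'
from plan import *
p,M,y,s=now(); print(p,y,s["gripper_width"],s["finger_force"],s["ft_force"])
plan([(456.5,234.5,100,-98.3,.35,2),(456.5,234.5,220,-98.3,.35,3),(560,80,220,-95,.35,4),(616,-217.5,200,-86.2,.35,6),(616,-217.5,155,-86.2,.35,3)])
E
```

```text
[456.01802148 235.29689747  73.84793402] -98.30289594066126 43.871715163835624 42.533050775527954 [ 0.2441706  -0.18418409  1.08837563]
0.01,0.01,-0.22,0,0,0,0.35,  0,0,-0.22,0,0,0,0.35,  0,0,-0.67,0,0,0,0.35,  0,0,-0.66,0,0,0,0.35,  0,0,-0.67,0,0,0,0.35
0.52,0.58,0,0,0,-0.08,0.35,  0.51,0.58,0,0,0,-0.09,0.35,  0.5,0.59,0,0,0,-0.08,0.35,  0.5,0.59,0,0,0,-0.08,0.35,  0.23,0.81,0.06,0,0,-0.15,0.35
0.2,0.82,0.05,0,0,-0.14,0.35,  0.19,0.82,0.06,0,0,-0.15,0.35,  0.16,0.82,0.05,0,0,-0.15,0.35,  0.14,0.83,0.06,0,0,-0.14,0.35,  0.13,0.84,0.06,0,0,-0.15,0.35
0,0,0.25,0,0,0,0.35,  0,0,0.25,0,0,0,0.35,  0,0,0.25,0,0,0,0.35
```

Call:
apply_moves(
  commands=[0.01, 0.01, -0.22, 0, 0, 0, 0.35, 0, 0, -0.22, 0, 0, 0, 0.35, 0, 0, -0.67, 0, 0, 0, 0.35, 0, 0, -0.66, 0, 0, 0, 0.35, 0, 0, -0.67, 0, 0, 0, 0.35],
)

```text
time: 16.15
ee_pos: [456.1, 234.4, 222.1]
eef_rot: [0.997, -0.073, 0.0, -0.0]
ft_force: [-0.0, 0.7, -0.1]
gripper_width: 43.7
finger_force: 42.3
```

Call:
apply_moves(
  commands=[0.52, 0.58, 0, 0, 0, -0.08, 0.35, 0.51, 0.58, 0, 0, 0, -0.09, 0.35, 0.5, 0.59, 0, 0, 0, -0.08, 0.35, 0.5, 0.59, 0, 0, 0, -0.08, 0.35, 0.23, 0.81, 0.06, 0, 0, -0.15, 0.35],
)

```text
time: 16.77
ee_pos: [571.0, 30.1, 217.4]
eef_rot: [1.0, -0.029, 0.001, -0.0]
ft_force: [0.1, 0.5, 0.2]
gripper_width: 44.4
finger_force: 42.3
```

Call:
apply_moves(
  commands=[0.2, 0.82, 0.05, 0, 0, -0.14, 0.35, 0.19, 0.82, 0.06, 0, 0, -0.15, 0.35, 0.16, 0.82, 0.05, 0, 0, -0.15, 0.35, 0.14, 0.83, 0.06, 0, 0, -0.14, 0.35, 0.13, 0.84, 0.06, 0, 0, -0.15, 0.35],
)

```text
time: 17.4
ee_pos: [616.1, -219.3, 200.5]
eef_rot: [0.999, 0.033, 0.0, 0.0]
ft_force: [-0.3, 0.4, -0.2]
gripper_width: 44.1
finger_force: 42.3
```

Call:
apply_moves(
  commands=[0, 0, 0.25, 0, 0, 0, 0.35, 0, 0, 0.25, 0, 0, 0, 0.35, 0, 0, 0.25, 0, 0, 0, 0.35, 0, 0, 0, 0, 0, 0, 0.35, 0, 0, 0, 0, 0, 0, 0.35],
)

```text
time: 18.02
ee_pos: [616.5, -217.2, 154.9]
eef_rot: [0.999, 0.034, 0.0, 0.0]
ft_force: [0.7, 0.6, -0.3]
gripper_width: 44.3
finger_force: 42.3
```

```bash
python3 - <<'E'
from plan import *
p,M,y,s=now(); print(p,y,s["gripper_width"],s["finger_force"],s["ft_force"])
c=cap("scene"); cv2.imwrite("pics/hov2.png",cv2.resize(c["frame"][160:260,170:290],(600,500))[...,::-1])
E
```

```text
[ 616.4612159  -217.19460205  154.9015351 ] -86.14584396922959 44.30378072465728 42.26381957530975 [ 0.73272041  0.58804306 -0.31712467]
```

View pics/hov2.png

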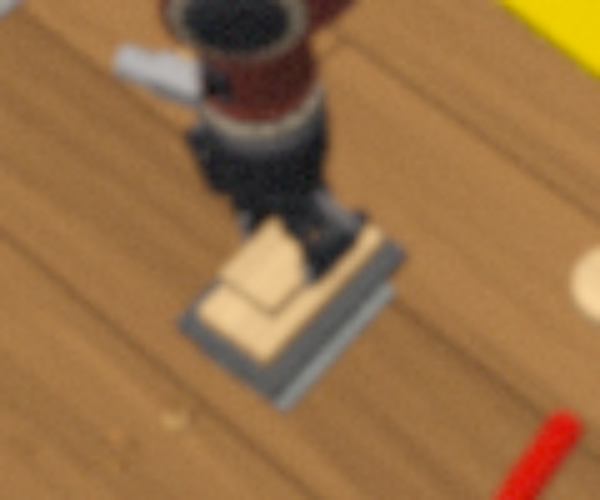

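The short plate at (270,265) is held level and lengthways above the long one at (290,300). I lower it to just above the expected contact at a TCP z of about 140.

Call:
apply_moves(
  commands=[0, 0, 0.07, 0, 0, 0, 0.35, 0, 0, 0.06, 0, 0, 0, 0.35, 0, 0, 0.04, 0, 0, 0, 0.35, 0, 0, 0, 0, 0, 0, 0.35],
)

```text
time: 18.58
ee_pos: [616.0, -217.8, 144.1]
eef_rot: [0.999, 0.033, -0.0, -0.0]
ft_force: [0.2, 0.8, -1.0]
gripper_width: 44.1
finger_force: 42.3
```

Call:
apply_moves(
  commands=[0, 0, 0.02, 0, 0, 0, 0.35, 0, 0, 0, 0, 0, 0, 0.35],
)

```text
time: 18.82
ee_pos: [616.1, -217.8, 143.2]
eef_rot: [0.999, 0.033, -0.0, -0.0]
ft_force: [-0.7, -0.0, -0.2]
gripper_width: 43.8
finger_force: 42.3
```

Call:
apply_moves(
  commands=[0, 0, 0.02, 0, 0, 0, 0.35, 0, 0, 0, 0, 0, 0, 0.35],
)

```text
time: 19.08
ee_pos: [616.1, -217.8, 141.9]
eef_rot: [0.999, 0.033, -0.0, -0.0]
ft_force: [-0.1, 0.6, -0.6]
gripper_width: 44.1
finger_force: 42.3
```

Call:
apply_moves(
  commands=[0, 0, 0.015, 0, 0, 0, 0.35, 0, 0, 0, 0, 0, 0, 0.35],
)

```text
time: 19.32
ee_pos: [616.1, -217.8, 141.0]
eef_rot: [0.999, 0.033, -0.0, -0.0]
ft_force: [-0.3, 0.3, -0.1]
gripper_width: 43.8
finger_force: 42.3
```

Call:
apply_moves(
  commands=[0, 0, 0.015, 0, 0, 0, 0.35, 0, 0, 0, 0, 0, 0, 0.35],
)

```text
time: 19.58
ee_pos: [616.1, -217.8, 140.1]
eef_rot: [0.999, 0.033, -0.0, -0.0]
ft_force: [-0.2, -0.5, 0.2]
gripper_width: 43.7
finger_force: 42.3
```

Call:
apply_moves(
  commands=[0, 0, 0.015, 0, 0, 0, 0.35, 0, 0, 0, 0, 0, 0, 0.35],
)

```text
time: 19.82
ee_pos: [616.1, -217.9, 139.9]
eef_rot: [0.999, 0.033, 0.0, -0.0]
ft_force: [-1.4, 0.5, 4.0]
gripper_width: 44.0
finger_force: 42.7
```

Call:
apply_moves(
  commands=[0, 0, 0, 0, 0, 0, 0.6, 0, 0, 0, 0, 0, 0, 0.75, 0, 0, 0, 0, 0, 0, 0.75, 0, 0, -0.2, 0, 0, 0, 0.75, 0, 0, -0.5, 0, 0, 0, 0.75],
)

```text
time: 20.45
ee_pos: [615.5, -217.4, 180.9]
eef_rot: [0.999, 0.033, -0.001, -0.001]
ft_force: [0.5, 0.4, 0.0]
gripper_width: 64.1
finger_force: 0.0
```

Call:
apply_moves(
  commands=[0, 0, -0.5, 0, 0, 0, 0.5, -0.9, 0, -0.3, 0, 0, 0, 0, -1, 0, 0, 0, 0, 0, 0, -1, 0, 0, 0, 0, 0, 0],
)

```text
time: 20.95
ee_pos: [440.9, -229.9, 230.5]
eef_rot: [0.999, 0.033, 0.001, 0.001]
ft_force: [-0.6, 0.4, 0.2]
gripper_width: 0.2
finger_force: 0.0
```

```bash
python3 - <<'E'
from meas import *
s=r.get_state(); print(s["ee_pos"],s["gripper_width"])
c=cap("scene"); z=82; d=c["R"].T@(np.array([616,-218,z])-c["p"]); u=d[0]/d[2]*c["f"]+c["cx"]; v=d[1]/d[2]*c["f"]+c["cy"]
print(top(c,(int(u),int(v)),z,(14,7,9)))
P=cloud(c)[int(v)-4:int(v)+5,int(u)-4:int(u)+5,2]; print(np.nanmedian(P))
cv2.imwrite("pics/pl2.png",cv2.resize(c["frame"][int(v)-40:int(v)+40,int(u)-50:int(u)+50],(600,480))[...,::-1])
E
```

```text
[ 440.89265912 -229.86904513  230.5001311 ] 0.21695776106214876
{'xy': array([ 609.4, -209. ]), 'size': [52, 91], 'ang': 2.3, 'depthz': array([78.6, 82. , 84.8]), 'uv': (230.04088050314465, 210.51572327044025)}
81.67444162838683
```

View pics/pl2.png

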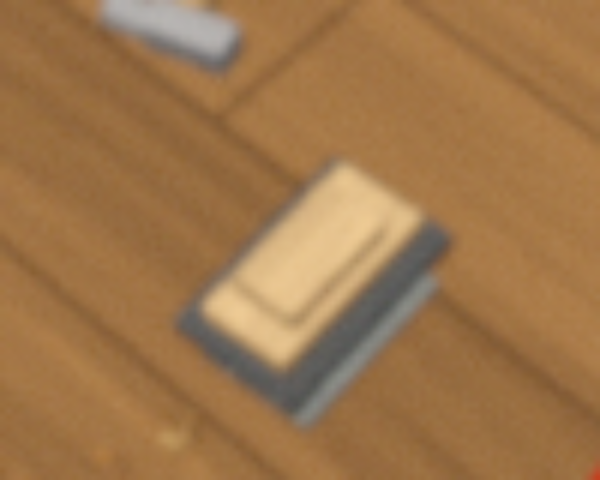

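The short plate lies on the long one, with its near corner at (295,325). Its edges are parallel and the margins look right, z is 82. Next I press it.

Call:
apply_moves(
  commands=[0.92, 0, 0, 0, 0, 0, 0, 1, 0, 0.2, 0, 0, 0, 0, 1, 0, 0.4, 0, 0, 0, 0, 0, 0, 0.35, 0, 0, 0, 0, 0, 0, 0, 0, 0, 0, 0],
)

```text
time: 21.62
ee_pos: [614.9, -217.3, 171.5]
eef_rot: [0.999, 0.033, -0.002, -0.001]
ft_force: [0.2, 0.4, 0.4]
gripper_width: -0.0
finger_force: 0.0
```

Call:
apply_moves(
  commands=[0, 0, 0, 0, 0, 0, 0, 0, 0, 0, 0, 0, 0, 0],
)

```text
time: 21.88
ee_pos: [615.3, -218.7, 174.9]
eef_rot: [0.999, 0.032, 0.001, 0.001]
ft_force: [-0.3, -0.2, 0.1]
gripper_width: -0.3
finger_force: 0.0
```

Call:
apply_moves(
  commands=[0, 0, 0.08, 0, 0, 0, 0, 0, 0, 0.08, 0, 0, 0, 0, 0, 0, 0.06, 0, 0, 0, 0, 0, 0, 0.03, 0, 0, 0, 0, 0, 0, 0, 0, 0, 0, 0],
)

```text
time: 22.5
ee_pos: [615.3, -217.9, 157.8]
eef_rot: [0.999, 0.033, -0.0, -0.0]
ft_force: [0.0, 0.9, 0.4]
gripper_width: -0.0
finger_force: 0.0
```

Call:
apply_moves(
  commands=[0, 0, 0.02, 0, 0, 0, 0, 0, 0, 0, 0, 0, 0, 0],
)

```text
time: 22.75
ee_pos: [615.3, -217.9, 156.9]
eef_rot: [0.999, 0.033, 0.0, -0.0]
ft_force: [1.2, 0.4, -0.5]
gripper_width: 0.1
finger_force: 0.0
```

Call:
apply_moves(
  commands=[0, 0, 0.02, 0, 0, 0, 0, 0, 0, 0, 0, 0, 0, 0],
)

```text
time: 23.0
ee_pos: [615.3, -217.8, 155.6]
eef_rot: [0.999, 0.033, -0.0, -0.0]
ft_force: [0.6, -0.2, -0.4]
gripper_width: 0.1
finger_force: 0.0
```

Call:
apply_moves(
  commands=[0, 0, 0.02, 0, 0, 0, 0, 0, 0, 0, 0, 0, 0, 0],
)

```text
time: 23.25
ee_pos: [615.4, -218.0, 154.9]
eef_rot: [0.999, 0.033, 0.0, 0.0]
ft_force: [-0.6, 0.8, 1.8]
gripper_width: 0.0
finger_force: 1.1
```

Call:
apply_moves(
  commands=[0, 0, 0.015, 0, 0, 0, 0, 0, 0, 0, 0, 0, 0, 0],
)

```text
time: 23.5
ee_pos: [615.4, -218.0, 154.8]
eef_rot: [0.999, 0.033, 0.0, -0.0]
ft_force: [-1.7, 1.2, 6.1]
gripper_width: 0.4
finger_force: 3.3
```

Call:
apply_moves(
  commands=[0, 0, 0.015, 0, 0, 0, 0, 0, 0, 0, 0, 0, 0, 0, 0, 0, 0, 0, 0, 0, 0],
)

```text
time: 23.88
ee_pos: [615.4, -218.0, 154.8]
eef_rot: [0.999, 0.033, 0.001, -0.0]
ft_force: [-3.0, 2.9, 10.6]
gripper_width: 0.2
finger_force: 5.2
```

Call:
apply_moves(
  commands=[0, 0, -0.1, 0, 0, 0, 0, 0, 0, -0.6, 0, 0, 0, 0, 0, -0.4, -0.8, 0, 0, 0, 0, 0, -0.9, 0, 0, 0, 0, 0, 0, -0.9, 0, 0, 0, 0, 0],
)

```text
time: 24.5
ee_pos: [606.7, -85.2, 243.3]
eef_rot: [0.999, 0.032, 0.001, 0.0]
ft_force: [1.0, 1.4, -0.6]
gripper_width: -0.3
finger_force: 0.0
```

Call:
apply_moves(
  commands=[0, -0.9, 0, 0, 0, 0, 0, 0, -0.9, 0, 0, 0, 0, 0, 0, -0.5, 0, 0, 0, 0, 0, 0, 0, 0, 0, 0, 0, 0, 0, 0, 0, 0, 0, 0, 0],
)

```text
time: 25.12
ee_pos: [597.5, 50.0, 242.8]
eef_rot: [0.999, 0.032, 0.0, 0.001]
ft_force: [0.1, 0.1, 0.1]
gripper_width: -0.0
finger_force: 0.0
```

```bash
python3 - <<'E'
from meas import *
s=r.get_state(); print(s["ee_pos"],s["joint_vel"].round(3),s["time"])
for n in("top","scene"):
    c=cap(n); P=cloud(c); near=np.hypot(P[...,0]-616,P[...,1]+218)<90
    for lo,hi in((58,74),(74,92)):
        q=P[near&(P[...,2]>lo)&(P[...,2]<hi)]; (x,y),wh,_=cv2.minAreaRect(q[:,:2].astype(np.float32)); print(n,lo,len(q),np.median(q[:,2]).round(1),(round(x,1),round(y,1)),np.round(wh), q[:,:2].mean(0).round(1))
    if n=="top": cv2.imwrite("pics/fin.png",cv2.resize(c["frame"][100:180,215:315],(600,480))[...,::-1])
E
```

```text
[597.47163863  50.03117747 242.77719351] [ 0.022 -0.002  0.015  0.    -0.003  0.002 -0.001] 25.125
top 58 412 66.8 (615.3, -221.2) [121.  60.] [ 605.8 -221.5]
top 74 449 83.0 (617.5, -220.9) [82. 45.] [ 615.4 -220.8]
scene 58 280 65.4 (615.1, -217.8) [123.  60.] [ 621.3 -208.6]
scene 74 310 81.5 (617.0, -218.1) [80. 48.] [ 618.9 -216.7]
```

View pics/fin.png

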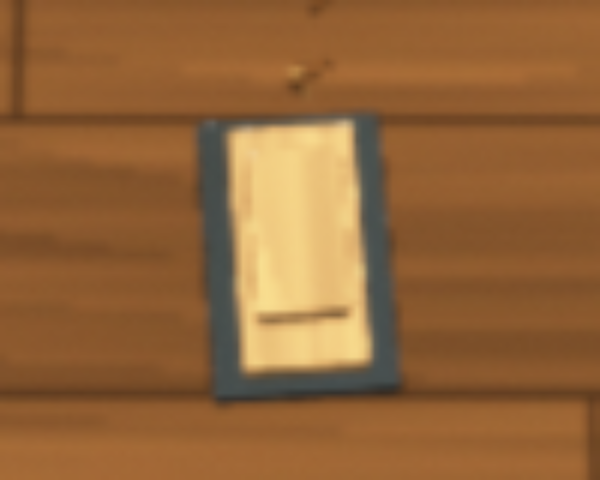

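The final top view shows the long plate centred on the head at (300,245), with the short plate centred on it. The centres agree within about 2 mm, the tops stand at 66 and 82 mm, and the arm is clear.

```bash
python3 -c "
from cell import r
print(r.sign_off())"
```

```text
the job is handed in; nothing more can be done
None
```

The bare rest now carries the long and then the short plate, each set down gently, released and pressed with about 11 N; they measured within about 3 mm of centre with tops at 66 and 82 mm, and I handed the job in at about 25 s, with no verdict returned.

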